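# Pair the nursery camera with its console

### The job

Pair the baby monitor: with the fingertips, press the green key on the grey console down lightly for a moment and let it come back up, then do the same with the green key on top of the white camera, and withdraw. Leave the yellow and blue keys unpressed, do not lift, shove or tip the camera, and leave the bottle, tin, teether, pacifier, brush and half-open drawer where they are.

Things in the scene. Friction and masses are not known exactly. Their poses are not given: they have to be found in the camera images.
- console: grey parent console of the baby monitor, fixed to the dresser top, 120 (x) x 220 (y) x 30 (z) mm; origin at the centre of its underside. Flat top with a dark display strip (flush) on its +x half; three keys in a row along its y, 22 mm to the -x side of its middle, 65 mm apart; which colour sits where varies
- green_key_top (a point): centre of the top face of the green key (moves down with it); at rest 54 mm above the dresser top; z up
- green_key (a joint): how far the green key is pressed, m: 0 up, 0.008 fully down. It starts to give at 1.5 N, takes 5 N to be fully down (spring) and comes back up by itself; half way (0.004) counts as pressed
- yellow_key_top (a point): centre of the top face of the yellow key (moves down with it); at rest 54 mm above the dresser top; z up
- yellow_key (a joint): how far the yellow key is pressed, m: 0 up, 0.008 fully down. It starts to give at 1.5 N, takes 5 N to be fully down (spring) and comes back up by itself; half way (0.004) counts as pressed
- blue_key_top (a point): centre of the top face of the blue key (moves down with it); at rest 54 mm above the dresser top; z up
- blue_key (a joint): how far the blue key is pressed, m: 0 up, 0.008 fully down. It starts to give at 1.5 N, takes 5 N to be fully down (spring) and comes back up by itself; half way (0.004) counts as pressed
- green_key_base: the green key on the console with its housing: a green round push key, 32 mm across, standing 12 mm proud of a white round housing 48 mm across; origin at the centre of the housing's underside, 30 mm above the dresser top and 24 mm below the key's top
- camera: loose white plastic baby monitor camera, 0.3 to 0.6 kg, round foot 86 mm across, rounded head 76 mm across with a black lens looking to its -x; 124 mm high to the top of its key; origin at the centre of its underside, z up. It can slide or tip
- camera_key_top (a point): centre of the top face of the camera's green key, on the camera's axis, at rest 124 mm above the dresser top. A green push key 32 mm across standing 12 mm proud of a grey round housing 48 mm across
- camera_key (a joint): how far the camera's green key is pressed, m: 0 up, 0.008 fully down. It starts to give at 1.5 N, takes 5 N to be fully down (spring) and comes back up by itself; half way (0.004) counts as pressed
- bottle: loose glass baby bottle, 60 mm across, 167 mm high, mint collar; origin at the centre of its underside. Bystander
- tin: loose stainless steel tin with a twist cap, 80 mm across, 93 mm high; origin at the centre of its underside. Bystander
- teether: loose pale green silicone teether ring lying flat, 72 mm outside, 42 mm inside, 13 mm high; origin at the centre of its underside. Bystander
- pacifier: loose pink and cream pacifier, 44 x 34 mm, 39 mm high; origin at the centre of its underside. Bystander
- brush: loose wooden baby hairbrush lying along its x, 185 mm long, 42 mm wide, 28 mm high; origin on the dresser top, 97 mm from the head's end. Bystander
- chest_drawer0_handle (a point): knob of the half-open drawer (slides along x) of the small chest, 280 x 220 x 150 mm high, on the right (-y) side of the dresser top. Bystander
There are look-alikes about, which are no part of the job. Leave any purple look-alike of the camera alone.

How it is judged:
By the outcome, as a careful person would: the job done as asked, in the order asked, and still so for the second after the job is handed in, with the robot touching nothing.
It also fails if it takes over 48 s, if anything falls off the work surface, if the arm or the gripper's body presses on something with over 40 N, if the wrist force passes 120 N, or if a joint passes its speed limit or range.

### The arm

A 6-joint arm with a two-finger parallel gripper is mounted at the origin on the work surface. World frame = base frame: x ahead of the robot, y to its left, z up, the work surface at z = 0. Lengths are in mm, angles in rad, forces in N, time in s.
With the tool pointing down it reaches from about 350 to 875 mm from the base axis. Payload 4.2 kg.
Tool frame: the origin (TCP) lies between the finger pads; the fingertips stand 25 mm ahead of it and the grasp point (between the pads) lies 6 mm ahead of it; z points along the fingers, y is the line along which they close (so a half turn about z gives the same grasp; the last joint's range is limited). The gripper opens to 85 mm and grips with 20 to 120 N. Pads are 22 mm wide; open, the fingers measure 114 mm over their backs; the gripper's body (76 mm by 85 mm) begins 54 mm behind the grasp point. The pads swing forward as they close: fully open they stand 13 mm farther back than shut.
Start: joints at [1.595, 0.385, 0.008, 0, -1.194, -0.259], TCP at [145.374, 607.837, 256.312] pointing down, gripper open.
Joint ranges: [-3.14, 3.14], [-1.21, 2.06], [-1.07, 1.41], [-3.16, 2.05], [-2.99, -0.16], [-3.1, 3.1]. Speed limits (rad/s): [2.79, 2.79, 3.14, 3.14, 3.14, 3.14].

### API

Orientations are given as a unit quaternion [x, y, z, w].
In Python, from bench import arm gives the robot as it stands.
- The arm moves only by the shell command python3 -m pendant 'ROWS'. ROWS is JSON, a list of rows, each a list of 7 numbers: the shift along the tool's x, y, z in m, then the turn, a rotation vector about the tool's x, y, z in degrees, then the finger opening in m, from 0 to 0.0854. In form: [[x, y, z, wx, wy, wz, fingers], ...]. A call has 1 to 12 rows; each row shifts and turns the commanded pose from where the row before left it, along the tool's axes as they then stand; what a row does not reach is not made up. A row lasts 1/10 s, in which the tool goes at most 50 mm and 8.59 degrees, less where a joint would pass 70% of its speed; a pose out of reach is approached as far as the arm can. A call is refused whole if a number of a shift passes 0.05 or a number of a turn 8.59, either way. A call with a gripper value outside its range is refused whole. The fingers move at their own pace and stop on an object; the grip force is fixed at half the most. Time passes only in rows, so rows that do not move let the fingers close. It gives the time, the measured TCP pose, the force, the opening and the grip force at its end, in the units of the state.
- arm.read_state(): the state, without advancing time (a new reading comes with each control period).
- arm.get_image(name): name is "side" or "top" or "wrist"; returns a dict with "image" (384x512x3 uint8, red, green, blue), "fx", "fy", "cx", "cy" (pixels), "k1" (the pictures are not rectified: a ray, as slopes to the right and down, at radius r is drawn at 1 + k1 r^2 times it, then the intrinsics apply), "xyz" and "rotation" of the camera in the world. Camera axes: x right, y down, z forward; pixel columns grow to the right and rows downward; lengths in mm; the calibration is good to about 2 mm. A picture is of the moment at which its call begins. There is no depth.
- arm.job_done(): hands the job in; it is judged then, once.
The state is a dict: "clock": time; "joints": joint angles; "joint_vel": joint speeds; "joint_efforts": joint torques, N m; "position": TCP position; "ee_rot": TCP orientation; "contact_force": force on the tool from outside, world axes, zero at the start; "wrist_torque": the same for the moment, N m; "gripper_width": finger opening in mm; "grasp_force": force on a finger pad.
Only numpy, scipy, OpenCV 4.12 (cv2) and the standard library are available. Lean on these libraries where they do the work, as an engineer would, in place of code of your own. Each camera call takes 0.05 s, during which the arm holds its last target. There are 200 camera calls.

## Working session

There is one attempt and no reset: what is moved stays moved. The work goes in short steps, Python scripts to look and compute and a shell command to move; the robot and the scene stay as the last step left them, time stands still between calls to the robot, and variables do not carry over. Pictures are saved under pics/ and viewed, at most 10 in all, crops included, and the job is handed in when it is done.

```bash
mkdir -p pics; python3 - <<'E'
from bench import arm
import cv2,pickle
d={n:arm.get_image(n) for n in("top","side")}
pickle.dump(d,open("im.pkl","wb"))
for n in d:
    cv2.imwrite(f"pics/{n}0.png",d[n]["image"][:,:,::-1]); print(n,{k:v for k,v in d[n].items() if k!="image"})
s=arm.read_state();print(s)
E
```

```text
top {'fx': 410.37517821304186, 'fy': 410.37517821304186, 'cx': 257.91716158130237, 'cy': 192.45518750239629, 'k1': 0.030652261463750018, 'xyz': array([ 335.80353319,  -42.62009826, 1380.62321412]), 'rotation': array([ 0.72714507, -0.67884654,  0.06949415, -0.07481976])}
side {'fx': 398.53717401726016, 'fy': 398.53717401726016, 'cx': 255.24030266035922, 'cy': 193.0906907631394, 'k1': 5.919939683151198e-05, 'xyz': array([ 285.73603038,  926.86232652, 1216.46584393]), 'rotation': array([-0.13913753,  0.92251636, -0.35686314,  0.04746596])}
{'clock': 0.1, 'joints': array([ 1.59462792e+00,  3.85487381e-01,  6.77617956e-03, -4.10786321e-04,
       -1.19400604e+00, -2.58624974e-01]), 'joint_vel': array([ 0.00028194, -0.00143522,  0.00411254,  0.00249836, -0.00029983,
        0.00152935]), 'joint_efforts': array([ 6.23698998e-04, -3.93317020e+01,  1.88930118e+01,  4.19797495e+00,
       -2.59114575e-03,  1.61173496e-06]), 'position': array([145.26297827, 607.40645964, 255.33521594]), 'ee_rot': array([ 9.93107567e-01, -1.17202393e-01, -5.38185476e-05,  9.77765169e-04]), 'contact_force': array([-0.54391169, -0.10812494,  0.31277589]), 'wrist_torque': array([0.02829322, 0.02149643, 0.06789676]), 'grasp_force': 0.0, 'gripper_width': 85.40642637531721}
```

View pics/top0.png

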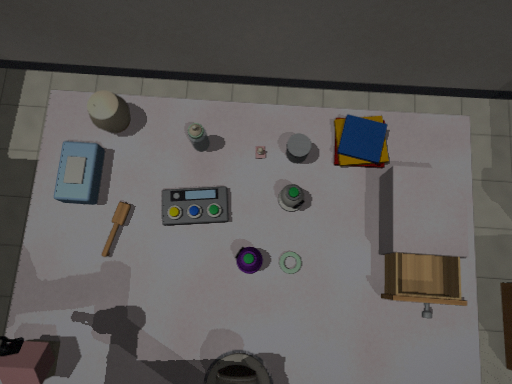

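View pics/side0.png

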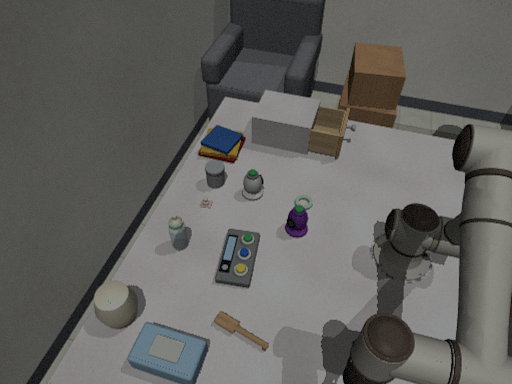

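The top view shows three green keys. The one at (214,210) is on the grey console, beside blue (194,211) and yellow (175,212). The one at (294,192) is on the white-footed camera, and the one at (249,259) is on the purple look-alike. The side view has the same three at about (247,238), (253,174) and (299,210). The console key and the white camera's key fit the description. I'll measure both and confirm them in a crop.

```bash
cat > h.py <<'E'
import numpy as np,cv2
from scipy.spatial.transform import Rotation as R
def ray(c,u,v):
    K=np.array([[c["fx"],0,c["cx"]],[0,c["fy"],c["cy"]],[0,0,1]])
    p=cv2.undistortPoints(np.array([[[u,v]]],float),K,np.array([c["k1"],0,0,0.]))[0,0]
    return R.from_quat(c["rotation"]).apply([p[0],p[1],1.])
def plane(c,uv,z):
    d=ray(c,*uv);return c["xyz"]+d*(z-c["xyz"][2])/d[2]
def two(c1,a,c2,b):
    d1,d2=ray(c1,*a),ray(c2,*b)
    s=np.linalg.lstsq(np.c_[d1,-d2],c2["xyz"]-c1["xyz"],rcond=None)[0]
    p,q=c1["xyz"]+s[0]*d1,c2["xyz"]+s[1]*d2
    return (p+q)/2,np.linalg.norm(p-q)
def blobs(im,lo,hi,amin=15):
    h=cv2.cvtColor(im,cv2.COLOR_RGB2HSV);m=cv2.inRange(h,lo,hi)
    n,_,st,ce=cv2.connectedComponentsWithStats(m)
    return [(ce[i],st[i,4]) for i in range(1,n) if st[i,4]>=amin]
E
python3 - <<'E'
import pickle,cv2,numpy as np
from h import *
d=pickle.load(open("im.pkl","rb"))
for nm,lo,hi in(("green",(50,130,50),(85,255,255)),("blue",(100,130,60),(125,255,255)),("yel",(22,130,80),(34,255,255))):
  for n in d:
    for c,a in blobs(d[n]["image"],lo,hi): print(nm,n,c.round(1),a,[plane(d[n],c,z).round(0)[:2] for z in(54,124)])
t,s=d["top"]["image"],d["side"]["image"]
a=cv2.resize(t[150:290,150:320],None,fx=2.3,fy=2.3,interpolation=2);b=cv2.resize(s[150:290,170:340],None,fx=2.3,fy=2.3,interpolation=2)
cv2.imwrite("pics/crop.png",np.hstack([a,b])[:,:,::-1])
E
```

```text
green top [293.2 191.7] 78 [array([ 621., -139.]), array([ 606., -134.])]
green top [213.4 209.1] 64 [array([545., 119.]), array([534., 110.])]
green top [248.3 258.2] 81 [array([394.,  -7.]), array([391.,  -9.])]
green side [252.  172.5] 38 [array([ 625., -191.]), array([ 605., -124.])]
green side [298.6 208.6] 47 [array([398., -59.]), array([391.,   0.])]
green side [247.4 237.1] 47 [array([544., 126.]), array([528., 174.])]
blue top [362.2 138.1] 1614 [array([ 822., -362.]), array([ 797., -346.])]
blue top [193.6 210.3] 69 [array([537., 183.]), array([526., 171.])]
blue side [221.3 138.5] 624 [array([ 821., -357.]), array([ 788., -279.])]
blue side [243.7 251.9] 55 [array([537., 190.]), array([522., 235.])]
yel top [375.6 118.2] 58 [array([ 897., -406.]), array([ 867., -387.])]
yel top [338.7 128.3] 135 [array([ 852., -282.]), array([ 824., -269.])]
yel top [384.1 153.2] 96 [array([ 774., -436.]), array([ 751., -416.])]
yel top [349.8 160.2] 175 [array([ 742., -323.]), array([ 720., -308.])]
yel top [173.7 211.2] 66 [array([529., 247.]), array([519., 232.])]
yel side [235.6 149.2] 49 [array([ 736., -308.]), array([ 709., -233.])]
yel side [205.8 149.6] 33 [array([ 859., -266.]), array([ 825., -194.])]
yel side [240.4 268.1] 59 [array([528., 255.]), array([513., 295.])]
```

View pics/crop.png

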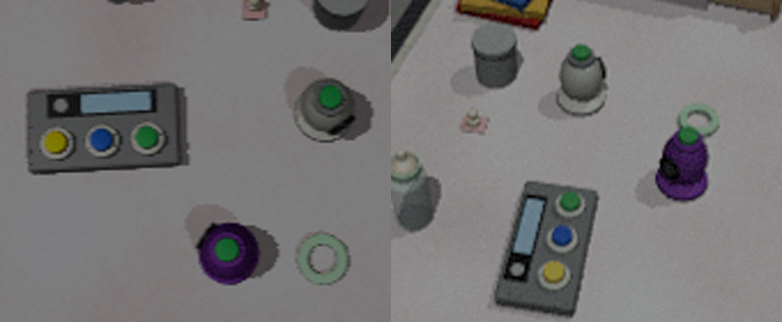

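The crop confirms both targets. The console's green key is at the right end of its row, at about (545,122). The white camera with a white foot and black lens has its key at about (606,-132). The purple one is the decoy. The two views disagree by about 7 mm, so I'll move near the keys and refine with the wrist camera.

```bash
python3 -m pendant '[[0.036,0.027,0,0,0,0,0],[0.036,0.027,0,0,0,0,0],[0.036,0.027,0,0,0,0,0],[0.036,0.027,0,0,0,0,0],[0.036,0.027,0,0,0,0,0],[0.036,0.027,0,0,0,0,0],[0.036,0.027,0,0,0,0,0],[0.036,0.027,0,0,0,0,0],[0.036,0.027,0,0,0,0,0],[0.036,0.027,0,0,0,0,0],[0.036,0.027,0,0,0,0,0],[0.036,0.027,0,0,0,0,0]]'
python3 -m pendant '[[0.035,0.027,0,0,0,0,0],[0.034,0.027,0,0,0,0,0],[0,0,0,0,0,0,0],[0,0,0,0,0,0,0],[0,0,0,0,0,0,0]]'
python3 - <<'E'
from bench import arm
import cv2,pickle
from h import *
s=arm.read_state();c=arm.get_image("wrist");pickle.dump((s,c),open("w1.pkl","wb"))
cv2.imwrite("pics/w1.png",c["image"][:,:,::-1]);print(s["position"],s["ee_rot"],c["xyz"],s["clock"])
for b,a in blobs(c["image"],(50,130,50),(85,255,255),60): print(b,a,plane(c,b,54),plane(c,b,124))
E
```

```text
clock: 1.3
position: [490.8, 190.5, 256.1]
ee_rot: [0.993, -0.117, -0.0, 0.0]
contact_force: [0.9, 0.5, 0.0]
gripper_width: -0.1
grasp_force: 0.0
clock: 1.8
position: [544.1, 124.0, 256.0]
ee_rot: [0.993, -0.117, -0.0, 0.0]
contact_force: [0.2, -0.4, 0.0]
gripper_width: 0.2
grasp_force: 0.0
[544.14659427 123.99328981 255.98741619] [ 9.93141662e-01 -1.16916462e-01 -4.08865512e-04  1.13068711e-04] [627.20951293 104.98648491 373.13931778] 1.8
```

View pics/w1.png

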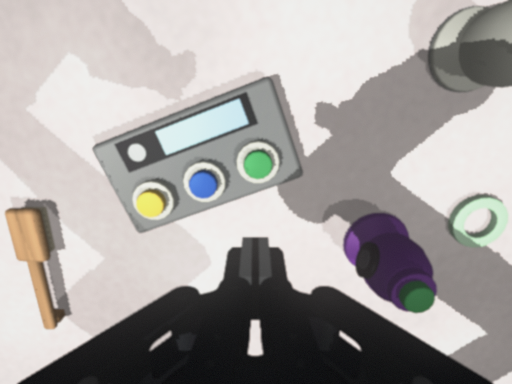

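The wrist view shows the console's green key at about (258,164), blue at (203,184) and yellow at (151,205). The shut fingertips are at (255,245). The mask was too tight, so I'll loosen it.

```bash
python3 - <<'E'
import pickle
from h import *
s,c=pickle.load(open("w1.pkl","rb"))
im=c["image"];print(cv2.cvtColor(im,cv2.COLOR_RGB2HSV)[164,258],cv2.cvtColor(im,cv2.COLOR_RGB2HSV)[184,203])
d=pickle.load(open("im.pkl","rb"))
for n,lo,hi in(("g",(55,100,40),(90,255,255)),("b",(100,100,60),(125,255,255)),("y",(20,100,80),(34,255,255))):
  for b,a in blobs(im,lo,hi,150): print(n,b,a,plane(c,b,54).round(1))
print([two(c,(258,164),d[n],p) for n,p in(("top",(213.4,209.1)),("side",(247.4,237.1)))])
E
```

```text
[ 67 126 196] [110 163 218]
g [257.70434783 163.99130435] 575 [547.1 121.1  54. ]
g [418.27272727 298.33104631] 583 [330.9 -35.6  54. ]
b [202.73010381 184.02768166] 578 [539.2 184.7  54. ]
y [150.56587838 202.85641892] 592 [531.5 247.7  54. ]
[(array([545.68047586, 120.15449421,  47.9323486 ]), np.float64(1.843453062052383)), (array([545.40869516, 121.20772495,  46.93177693]), np.float64(0.36666026244887917))]
```

The green key is at (546.5,121) and the key spacing measures 64 mm, which agrees with the 65 mm given. I'll centre on it and go down to just above the key.

```bash
python3 -m pendant '[[0.003,0.0024,0.04,0,0,0,0],[0,0,0.04,0,0,0,0],[0,0,0.04,0,0,0,0],[0,0,0.03,0,0,0,0],[0,0,0.02,0,0,0,0],[0,0,0.002,0,0,0,0],[0,0,0,0,0,0,0],[0,0,0,0,0,0,0]]'
python3 -m pendant '[[0,0,0.002,0,0,0,0],[0,0,0.001,0,0,0,0],[0,0,0.001,0,0,0,0],[0,0,0,0,0,0,0],[0,0,0,0,0,0,0]]'
```

```text
clock: 2.65
position: [547.9, 121.6, 85.9]
ee_rot: [0.993, -0.116, 0.001, -0.001]
contact_force: [-0.8, 0.0, 0.3]
gripper_width: -0.0
grasp_force: 0.0
clock: 3.15
position: [547.1, 120.6, 80.4]
ee_rot: [0.993, -0.117, 0.0, -0.0]
contact_force: [-0.9, 0.1, 0.2]
gripper_width: -0.2
grasp_force: 0.0
```

```bash
python3 -m pendant '[[0,0,0.002,0,0,0,0],[0,0,0.002,0,0,0,0],[0,0,0.001,0,0,0,0],[0,0,0,0,0,0,0],[0,0,0,0,0,0,0]]'
```

```text
clock: 3.65
position: [547.3, 120.7, 75.6]
ee_rot: [0.993, -0.117, 0.0, -0.0]
contact_force: [0.5, -0.9, 2.4]
gripper_width: -0.1
grasp_force: 1.4
```

```bash
python3 -m pendant '[[0,0,0.002,0,0,0,0],[0,0,0.001,0,0,0,0],[0,0,0,0,0,0,0],[0,0,0,0,0,0,0]]'
```

```text
clock: 4.05
position: [547.3, 120.7, 72.5]
ee_rot: [0.993, -0.117, 0.0, -0.0]
contact_force: [0.6, -0.2, 3.7]
gripper_width: -0.2
grasp_force: 2.1
```

The key gave at 3.7 N with about 6 mm of travel, so it counts as pressed. Next I'll retract and move over the white camera.

```bash
python3 -m pendant '[[0,0,-0.01,0,0,0,0],[0,0,-0.04,0,0,0,0],[0,0,-0.045,0,0,0,0],[0,0,-0.045,0,0,0,0],[0,0,-0.043,0,0,0,0],[0,0,0,0,0,0,0]]'
python3 -m pendant '[[0.019,0.039,0,0,0,0,0],[0.019,0.039,0,0,0,0,0],[0.019,0.039,0,0,0,0,0],[0.019,0.039,0,0,0,0,0],[0.019,0.039,0,0,0,0,0],[0.019,0.038,0,0,0,0,0],[0,0,0,0,0,0,0],[0,0,0,0,0,0,0],[0,0,0,0,0,0,0]]'
python3 - <<'E'
from bench import arm
import cv2,pickle
from h import *
d=pickle.load(open("im.pkl","rb"))
s=arm.read_state();c=arm.get_image("wrist");pickle.dump((s,c),open("w2.pkl","wb"))
cv2.imwrite("pics/w2.png",c["image"][:,:,::-1]);print(s["position"],c["xyz"],s["clock"])
for b,a in blobs(c["image"],(55,100,40),(90,255,255),150): print(b,a,plane(c,b,124).round(1),two(c,b,d["top"],(293.2,191.7)),two(c,b,d["side"],(252,172.5)))
E
```

```text
clock: 4.65
position: [549.4, 121.5, 262.5]
ee_rot: [0.993, -0.117, 0.006, -0.003]
contact_force: [0.7, -0.1, 0.4]
gripper_width: 0.1
grasp_force: 0.0
clock: 5.55
position: [603.1, -131.8, 254.8]
ee_rot: [0.993, -0.117, -0.001, -0.0]
contact_force: [0.1, 0.3, 0.7]
gripper_width: 0.1
grasp_force: 0.0
[ 603.13700513 -131.82392699  254.75514681] [ 686.27489268 -150.90909458  371.84337175] 5.55
[256.16528926 182.88429752] 847 [ 608.2 -133.2  124. ] (array([ 606.81789338, -133.6013054 ,  120.32766126]), np.float64(1.3652566251253213)) (array([ 606.38499652, -132.26561658,  116.09791607]), np.float64(1.5758562294921432))
[ 63.66285714 257.76380952] 525 [578.6  57.9 124. ] (array([610.535605  , -98.29014655, 273.59491389]), np.float64(88.03200887568413)) (array([597.48443336, -25.89727802, 215.73462786]), np.float64(43.592257001068255))
```

View pics/w2.png

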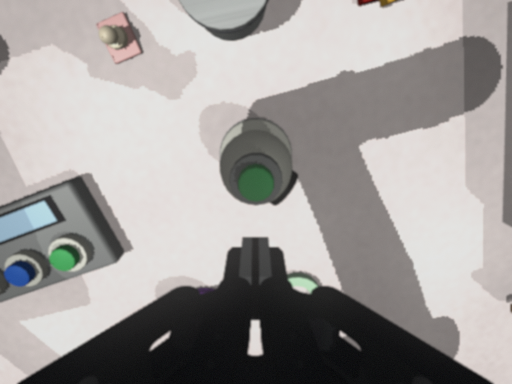

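The white camera's key is at (256,183) in the wrist view, which puts it at (607.5,-133.3,124). The console's green key, at (63,258), looks up again. I'll centre and descend.

```bash
python3 -m pendant '[[0.0046,0.0004,0.03,0,0,0,0],[0,0,0.03,0,0,0,0],[0,0,0.025,0,0,0,0],[0,0,0.013,0,0,0,0],[0,0,0.002,0,0,0,0],[0,0,0,0,0,0,0],[0,0,0,0,0,0,0],[0,0,0,0,0,0,0]]'
```

```text
clock: 6.4
position: [608.9, -133.9, 156.8]
ee_rot: [0.993, -0.117, 0.001, -0.0]
contact_force: [-0.0, 0.2, 0.3]
gripper_width: -0.1
grasp_force: 0.0
```

```bash
python3 -m pendant '[[-0.001,0,0.002,0,0,0,0],[0,0,0.002,0,0,0,0],[0,0,0.002,0,0,0,0],[0,0,0.002,0,0,0,0],[0,0,0,0,0,0,0],[0,0,0,0,0,0,0],[0,0,0,0,0,0,0]]'
```

```text
clock: 7.1
position: [607.1, -133.8, 147.5]
ee_rot: [0.993, -0.117, -0.0, 0.0]
contact_force: [-0.6, 1.0, 1.7]
gripper_width: 0.0
grasp_force: 1.0
```

```bash
python3 -m pendant '[[0,0,0.002,0,0,0,0],[0,0,0.002,0,0,0,0],[0,0,0.001,0,0,0,0],[0,0,0,0,0,0,0],[0,0,0,0,0,0,0]]'
```

```text
clock: 7.6
position: [607.2, -133.8, 142.5]
ee_rot: [0.993, -0.117, 0.0, 0.0]
contact_force: [-1.4, 0.1, 3.6]
gripper_width: -0.0
grasp_force: 2.1
```

The camera's key gave at 3.6 N with about 5 to 6 mm of travel. I'll withdraw and verify.

```bash
python3 -m pendant '[[0,0,-0.01,0,0,0,0],[0,0,-0.03,0,0,0,0],[0,0,-0.04,0,0,0,0],[0,0,-0.035,0,0,0,0],[0,0,0,0,0,0,0],[0,0,0,0,0,0,0],[0,0,0,0,0,0,0]]'
python3 -m pendant '[[-0.04,0,0,0,0,0,0],[-0.04,0,0,0,0,0,0],[-0.04,0,0,0,0,0,0],[-0.04,0,0,0,0,0,0],[0,0,0,0,0,0,0],[0,0,0,0,0,0,0],[0,0,0,0,0,0,0]]'
python3 - <<'E'
from bench import arm
import cv2
from h import *
c=arm.get_image("side");im=c["image"]
for b,a in blobs(im,(50,130,50),(85,255,255)): print(b.round(1),a)
w=arm.get_image("wrist")
for b,a in blobs(w["image"],(55,100,40),(90,255,255),150): print("w",b.round(1),a,plane(w,b,124).round(1),plane(w,b,54).round(1))
cv2.imwrite("pics/end.png",cv2.resize(np.hstack([im[100:300,150:350],w["image"][50:250,156:356]]),None,fx=2,fy=2)[:,:,::-1])
E
```

```text
clock: 8.3
position: [606.3, -133.5, 255.8]
ee_rot: [0.993, -0.117, -0.001, -0.0]
contact_force: [0.5, 0.6, -0.3]
gripper_width: -0.0
grasp_force: 0.0
clock: 9.0
position: [452.3, -96.5, 256.9]
ee_rot: [0.993, -0.117, -0.0, 0.0]
contact_force: [0.4, 0.3, -0.8]
gripper_width: 0.2
grasp_force: 0.0
[251.9 172.4] 37
[298.7 208.6] 48
[247.4 237.1] 47
w [ 34.6 129.2] 770 [543.3  66.2 124. ] [545.5 117.1  54. ]
w [179.1 265.5] 715 [394.3  -8.3 124. ] [354.8  21.8  54. ]
```

View pics/end.png

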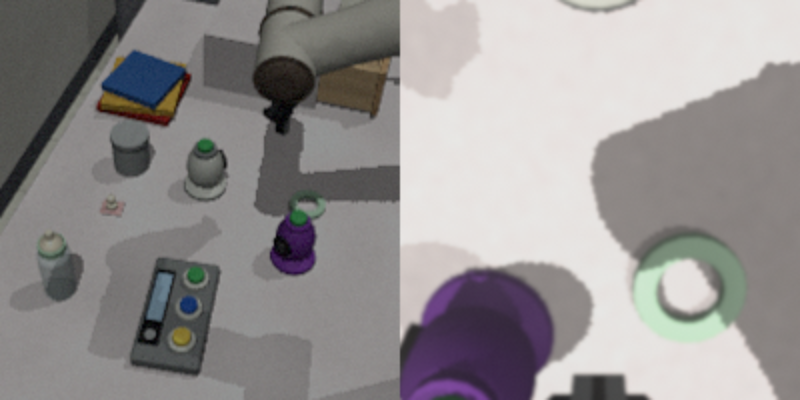

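The final side view shows the camera upright with its key at (252,172) and the console's green key at (247,237), both within 0.1 px of where they started. The keys are up, the bystanders in the crop look undisturbed, and the arm is clear.

```bash
python3 -c "
from bench import arm
print(arm.job_done())"
```

```text
the job is handed in; nothing more can be done
None
```

I pressed and released the console's green key and then the white camera's green key, each about 5 mm at under 4 N by the force reading, and withdrew; the camera had not moved, nothing else was touched, and the job was handed in at about 9 s.

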